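# Nest the parts cups on the demagnetiser and hold its dial on full

### The job

Demagnetise the three parts cups: put the yellow cup into the blue cup standing on the demagnetiser's round plate and let go of it, then put the red cup into the yellow one, each sitting right down on the floor of the next and the blue cup staying upright on the plate. Then turn the spring-return dial clockwise, past its first two clicks to the third (three red dots), and finish with the gripper still holding it there, because it springs back when let go. Leave the other parts on the bench where they are.

Things in the scene. Friction and masses are not known exactly. Their poses are not given: they have to be found in the camera images.
- demag: Demagnetiser, a green box 200 (x) x 340 (y) x 60 mm high fixed to the bench; origin at the centre of its underside, z up. A round dark steel plate (132 mm across, top 66 mm above the bench) lies 85 mm from the centre towards its +y end; the dial stands 95 mm from the centre towards its -y end.
- plate_top (a point): Centre of the round steel plate's top face, 66 mm above the bench; axes as the demagnetiser's.
- dial (a joint): Angle of the dial, rad: 0 at rest, grows as it turns clockwise seen from above about a vertical axis; clicks (detents) at 0.4, 0.8 and 1.2, end stop at 1.27. The return spring pulls 0.16 N m at rest and 0.28 at the third click, and the climb to each click adds up to 0.1 N m in between; no click keeps the dial: let go, it springs back to 0.
- third_mark (a point): The mark of the third click: three red dots on the dial's black face, 48 mm from the dial's axis. The other marks, anticlockwise from it, are two yellow dots, one yellow dot and one white dot (rest). The red-lined end of the bar points at the mark it is set to
- dial_bar: Grey bar grip of the dial, 66 long x 16 wide x 30 mm high with upright flat sides, turning with it; origin on the turning axis at the bar's foot, 70 mm above the bench (bar top at 100 mm); z up, x along the bar to its red-lined pointer end. At rest x points 0.6 rad anticlockwise of the demagnetiser's x axis, at the third click 0.6 rad clockwise of it.
- cup_large: Blue cup, open at the top, 42 mm high, 76 mm across at the foot and 80 at the rim, wall 3 mm, floor 4 mm thick, 0.3 kg; loose, stands on the plate at the start. Origin at the centre of its underside, z up.
- cup_middle: Yellow cup, open at the top, 70 mm high, 58 mm across at the foot and 62 at the rim, wall 3 mm, floor 4 mm thick, 0.2 kg, standing on the bench. Origin at the centre of its underside, z up. Nested in the blue cup, its underside is 4 mm above the blue cup's and it stands 32 mm out of it.
- cup_small: Red cup, open at the top, 100 mm high, 40 mm across at the foot and 44 at the rim, wall 3 mm, floor 4 mm thick, 0.15 kg, standing on the bench. Origin at the centre of its underside, z up. Nested in the yellow cup, its underside is 4 mm above the yellow cup's and it stands 34 mm out of it.
- gear: Bystander: dark steel gear wheel lying flat, 72 mm across, 24 mm high; origin under its centre. To be left alone.
- pulley: Bystander: green grooved pulley lying flat, 80 mm across, 40 mm high; origin under its centre. To be left alone.
- bearing: Bystander: bright steel ball bearing lying flat, 62 mm across, 18 mm high; origin under its centre. To be left alone.
- spanner: Bystander: steel spanner lying on the bench along its x axis; origin at the middle of its underside. To be left alone.
- bushing: Bystander: brass bush 22 mm across, 26 mm high, standing between the places of the yellow and red cups; origin under its centre. To be left alone.
- spacer: Bystander: small steel spacer lying on the demagnetiser's top between plate and dial, near its far edge, 28 mm across, 14 mm high; origin under its centre. To be left alone.
Things that resemble listed ones, but are neither listed nor needed, are in the scene too. Of the things shaped like the cup_small, the red one is meant. Of the things that look like the cup_middle, take the one that is farthest from the robot's base at the start.

How it is judged:
By the outcome, as a careful person would: the job done as asked, in the order asked, and still so for the second after the job is handed in, while the arm keeps its last pose, push and grip.
It also fails if it takes over 58 s, if anything falls off the work surface, if the arm or the gripper's body presses on something with over 40 N, if the wrist force passes 120 N, or if a joint passes its speed limit or range.

### The arm

A 7-joint arm with a two-finger parallel gripper is mounted at the origin on the work surface. World frame = base frame: x ahead of the robot, y to its left, z up, the work surface at z = 0. Lengths are in mm, angles in rad, forces in N, time in s.
With the tool pointing down it reaches from about 425 to 1025 mm from the base axis. Payload 9.4 kg.
Tool frame: the origin (TCP) lies midway between the tips of the shut fingers; the grasp point (between the pads) lies arm.tcp_to_grasp behind it (arm.tcp_to_grasp is the distance from the TCP to the grasp point, in mm); z points along the fingers, y is the direction in which the jaws open and shut (so a half turn about z gives the same grasp; the last joint's range is limited). The gripper opens to 85 mm and grips with 20 to 120 N. Pads are 22 mm wide; open, the fingers measure 114 mm over their backs; the gripper's body (76 mm by 85 mm) begins 54 mm behind the grasp point. The pads swing forward as they close: fully open they stand 13 mm farther back than shut.
Start: joints at [-1.401, 0.599, -0.003, 1.599, 0.002, 0.943, -0.08], TCP at [177.123, 703.03, 231.275] pointing down, gripper open.
Joint ranges: [-2.57, 2.57], [-0.35, 1.97], [-1.29, 1.29], [0.11, 2.56], [-1.05, 4.19], [0.11, 1.86], [-2.63, 2.63]. Speed limits (rad/s): [2.22, 2.22, 3.01, 3.01, 3.14, 3.14, 3.14].

### API

Orientations are given as a unit quaternion [w, x, y, z].
In Python, from station import arm gives the robot as it stands. Calls block until the motion is done:
- arm.reach(position, orientation): joint-space move of the TCP to a pose.
- arm.movel(position, frame=None, feed=150, max_force=None): straight line of the TCP; frame=None keeps the orientation; feed is the mean speed in mm/s. With max_force (N) it stops when the force on the tool has changed by that much, and returns True; else False.
- arm.move_j(angles): joint-space move.
- arm.grip(opening, force=None): finger opening in mm; force is the grip in N (None keeps the last); returns when the fingers have stopped.
- arm.pause(seconds).
- arm.solve_ik(position, orientation): joint angles nearest the present ones, or None.
- arm.sense(): the state.
- arm.camera(name): name is "scene" or "top" or "wrist"; returns the picture (384x512x3 uint8, blue, green, red); there is no depth.
- arm.calibration(name): a dict with "vertical_fov" (degrees; the focal length in pixels is half the picture's height over the tangent of half this angle, whatever the lens; pixels are square), "cx", "cy" (the principal point, pixels), "R" (3x3) and "t" (3): a world point X has camera coordinates R X + t. Camera axes: x right, y down, z forward; pixel columns grow to the right and rows downward; lengths in mm; the calibration is good to about 2 mm. A picture is of the moment at which its call begins: read the wrist's pose just before it. calibration takes no time and is no camera call; for the wrist camera it gives the pose at the moment of the call.
A pose or a line that the arm cannot do raises arm.IKError and nothing moves.
- arm.sign_off(): hands the job in, once; it reports no verdict.
Trained networks look in the newest picture that a camera, given by its name, has taken for a name from the list of things; names that differ only in an ending like _2 or _b are one class to them, and where a whole thing is asked for, a point or a joint stands for the part that bears it (a point fixed in the world has none). Each returns a list of dicts, best first, with "score" (0 to 1); they miss things now and then, are a little off and sometimes report something else, mostly with a low value. They report only what shows in the picture. A call takes as long as a camera call. They do not tell look-alikes from the thing itself.
- arm.outline_of(query, camera): "mask" (384x512 bool, what is visible of it) and "bbox" ([left, top, right, bottom] in pixels, round what is visible of it).
- arm.spot_point(query, camera): "point" ([column, row] in pixels: a listed point, or the origin of a listed thing).
The state is a dict: "time_s": time; "joints": joint angles; "joint_vel": joint speeds; "joint_efforts": joint torques, N m; "ee_pos": TCP position; "ee_rot": TCP orientation; "wrist_force": force on the tool from outside, world axes, zero at the start; "wrist_torque": the same for the moment, N m; "gripper_width": finger opening in mm.
Only numpy, scipy, OpenCV 4.12 (cv2) and the standard library are available. Lean on these libraries where they do the work, as an engineer would, in place of code of your own. Each camera call takes 0.05 s, during which the arm holds its last target.

## Working session

There is one attempt and no reset: what is moved stays moved. The work goes in short steps, each a Python script; the robot and the scene stay as the last script left them, time stands still between calls to the robot, and variables do not carry over. Pictures are saved under pics/ and viewed, and the job is handed in when it is done.

```bash
ls; mkdir -p pics
python3 - <<'E'
from station import arm
import cv2,numpy as np
for n in ("scene","top"):
    im=arm.camera(n); cv2.imwrite(f"pics/{n}0.png",im)
    c=arm.calibration(n); print(n,c)
print(arm.tcp_to_grasp, arm.sense())
E
```

```text
pics
scene {'vertical_fov': 55.70752076033188, 'cx': 259.7666533802889, 'cy': 193.87521287856046, 'R': array([[-0.69112244,  0.72272068, -0.00495888],
       [ 0.43376648,  0.40929403, -0.8026986 ],
       [-0.57809723, -0.55691401, -0.59636429]]), 't': array([ 355.11467156, -162.474445  , 1511.04056332])}
top {'vertical_fov': 54.825509646992934, 'cx': 248.41526092335621, 'cy': 191.7848056062069, 'R': array([[-6.37078160e-04, -9.99927241e-01,  1.20460419e-02],
       [-9.81622888e-01, -1.67342218e-03, -1.90823753e-01],
       [ 1.90830027e-01, -1.19462401e-02, -9.81550400e-01]]), 't': array([ -7.42906466, 519.73102205, 992.38006836])}
18.700000000000003 {'time_s': 0.1, 'joints': array([-1.4007302 ,  0.60005654, -0.00254998,  1.60003503,  0.00181929,
        0.94286208, -0.07977196]), 'joint_vel': array([-8.51202243e-05, -1.18378995e-03, -4.73421989e-07, -2.71514235e-03,
        7.58314338e-04,  1.10038399e-03,  6.23881862e-04]), 'joint_efforts': array([ 5.49154793e-03, -7.77991605e+01,  1.57019176e+00, -2.58628142e+01,
        1.26250382e-02,  5.54023500e-03,  3.31433121e-07]), 'ee_pos': array([177.00907084, 702.64669185, 230.50026176]), 'ee_rot': array([-1.41729257e-05,  1.23018958e-01,  9.92404088e-01, -6.79389123e-04]), 'wrist_force': array([ 0.81821286,  0.01451965, -0.20548455]), 'wrist_torque': array([-0.0258911 , -0.01707287,  0.00079961]), 'gripper_width': 84.90772672179766}
```

View pics/scene0.png

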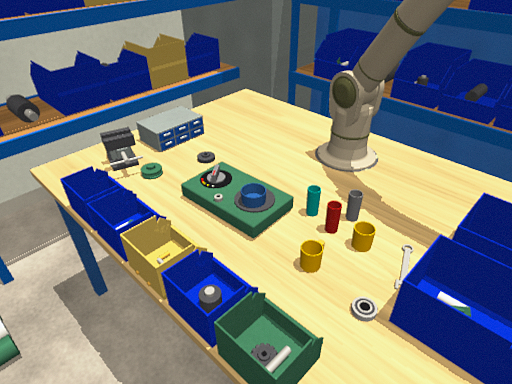

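View pics/top0.png

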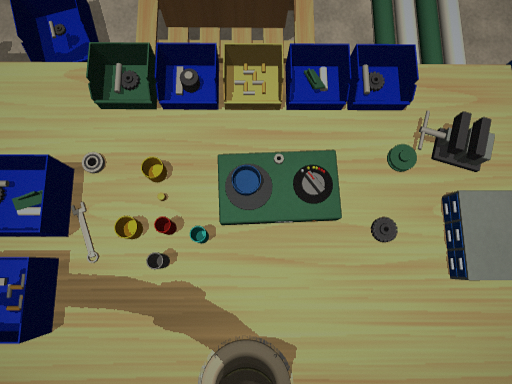

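The top view shows two yellow cups, at (153,169) and (128,227). The first is farther from the base (image bottom, about (245,375)), so it should be the one meant. Three cups have the small shape: red at (165,225), teal at (199,234) and grey at (157,261). Next I'll measure them.

```bash
cat > h.py <<'E'
from station import arm
import cv2,numpy as np
def K(c):
    f=192/np.tan(np.radians(c["vertical_fov"])/2); return f
def ray(c,p):
    f=K(c); d=np.array([(p[0]-c["cx"])/f,(p[1]-c["cy"])/f,1.]); R=c["R"]; return -R.T@c["t"], R.T@d
def atz(c,p,z):
    o,d=ray(c,p); return o+d*(z-o[2])/d[2]
def proj(c,X):
    q=np.atleast_2d(X)@c["R"].T+c["t"]; f=K(c); return np.c_[q[:,0]/q[:,2]*f+c["cx"],q[:,1]/q[:,2]*f+c["cy"]]
def tri(c1,p1,c2,p2):
    o1,d1=ray(c1,p1);o2,d2=ray(c2,p2)
    s=np.linalg.lstsq(np.c_[d1,-d2],o2-o1,rcond=None)[0]
    a=o1+s[0]*d1;b=o2+s[1]*d2; return (a+b)/2,np.linalg.norm(a-b)
E
python3 - <<'E'
from h import *
Z=dict(demag=0,plate_top=66,third_mark=66,dial_bar=70,cup_large=66,cup_middle=0,cup_small=0,bushing=0,spacer=60)
for n in ("scene","top"):
    arm.camera(n); c=arm.calibration(n)
    for q,z in Z.items():
        for d in arm.spot_point(q,n)[:5]:
            if d["score"]>.2: print(n,q,round(d["score"],2),np.round(d["point"],1),np.round(atz(c,d["point"],z)[:2],1))
im=arm.camera("top"); cv2.imwrite("pics/crop1.png",cv2.resize(im[140:280,70:350],None,fx=2.8,fy=2.8,interpolation=cv2.INTER_CUBIC))
E
```

```text
scene demag 0.8 [233.5 201.4] [ 534.8 -106. ]
scene plate_top 0.82 [254.6 195.9] [524.  -12.9]
scene third_mark 0.95 [200.7 179.1] [ 582.8 -215.9]
scene dial_bar 0.69 [216.9 175.9] [ 535.  -185.5]
scene cup_large 0.89 [253.7 201.7] [547.8   6.4]
scene cup_middle 0.77 [363.  246.1] [418.1 334.3]
scene cup_middle 0.72 [310.3 262.5] [578.3 260.2]
scene cup_small 0.8 [331.8 231.5] [428.6 229.9]
scene cup_small 0.77 [311.4 215.8] [411.4 137.4]
scene cup_small 0.75 [350.2 214.7] [319. 227.]
scene cup_small 0.59 [153.9 171.3] [ 617.3 -472.4]
scene bushing 0.63 [216.5 177.9] [ 479.8 -259.6]
scene bushing 0.37 [320.1 247.4] [510.3 244.7]
scene spacer 0.64 [216.7 198.8] [613.6 -96.8]
top demag 0.71 [277.8 187.3] [543.2 -94.9]
top demag 0.21 [276.1 160.3] [626.  -91.1]
top plate_top 0.62 [248.2 186.4] [531.9  -6.4]
top third_mark 0.55 [322.7 168. ] [ 585.2 -216.1]
top dial_bar 0.73 [318.2 182.2] [ 543.4 -201.1]
top cup_large 0.8 [243.1 180.4] [549.    7.8]
top cup_middle 0.98 [156.7 172.1] [588.7 265.1]
top cup_middle 0.97 [129.3 229.8] [417.2 336. ]
top cup_small 0.86 [163.5 260.5] [330.  233.8]
top cup_small 0.57 [200.8 234.3] [404.3 129.7]
top cup_small 0.52 [169.4 228.7] [420.4 220.7]
top bushing 0.59 [164.9 197.3] [512.6 237.6]
top bushing 0.38 [245. 182.] [559.    2.4]
top spacer 0.66 [275.8 162.1] [603.7 -84.7]
```

View pics/crop1.png

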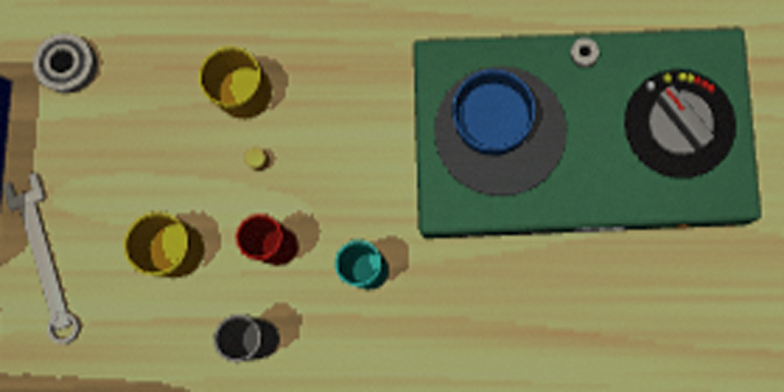

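Red cup (163,225) is the only red one. The yellow cup at (153,169) is about 639 mm from the base axis and the other about 535 mm, so I take the first. Now I'll refine by fitting silhouettes.

```bash
cat >> h.py <<'E'
from scipy.optimize import minimize
G=dict(cup_large=(38,40,42),cup_middle=(29,31,70),cup_small=(20,22,100))
A=np.linspace(0,2*np.pi,60)
def sil(c,name,x,y,z,S=4):
    r0,r1,h=G[name]
    P=np.r_[np.c_[x+r0*np.cos(A),y+r0*np.sin(A),A*0+z],np.c_[x+r1*np.cos(A),y+r1*np.sin(A),A*0+z+h]]
    p=proj(c,P); hull=cv2.convexHull(p.astype(np.float32))
    m=np.zeros((384*S,512*S),np.uint8); cv2.fillConvexPoly(m,np.round(((hull+.5)*S-.5)*16).astype(np.int32),1,shift=4)
    return m
def fitcup(name,masks,cals,xy,z):
    mm=[cv2.resize(m.astype(np.uint8),None,fx=4,fy=4,interpolation=cv2.INTER_NEAREST) for m in masks]
    def cost(v):
        s=0
        for m,c in zip(mm,cals):
            k=sil(c,name,v[0],v[1],z); s+=1-(m&k).sum()/max(1,(m|k).sum())
        return s
    r=minimize(cost,xy,method="Nelder-Mead",options=dict(initial_simplex=np.array([xy,np.add(xy,[8,0]),np.add(xy,[0,8])]),xatol=.1,fatol=1e-4)); return r.x,r.fun
E
python3 - <<'E'
from h import *
ims={n:arm.camera(n) for n in("scene","top")}; cal={n:arm.calibration(n) for n in ims}
out={}
for name,xy,z in (("cup_middle",(583,262),0),("cup_small",(424,225),0),("cup_large",(548,7),66)):
    ms={}
    for n in ims:
        L=arm.outline_of(name,n); best=None
        for d in L:
            i=sil(cal[n],name,*xy,z,1); v=(i&d["mask"]).sum()/(i|d["mask"]).sum()
            if best is None or v>best[0]: best=(v,d["mask"],d["score"])
        ms[n]=best[1]; print(name,n,best[0],best[2],best[1].sum())
    for s in (["scene"],["top"],["scene","top"]):
        print(name,s,fitcup(name,[ms[n] for n in s],[cal[n] for n in s],xy,z))
# demag pose from green mask, top face z=60
c=cal["top"]
for n in ims:
    L=arm.outline_of("demag",n); m=L[0]["mask"].astype(np.uint8); print(n,L[0]["score"],m.sum())
    cn=max(cv2.findContours(m,cv2.RETR_EXTERNAL,cv2.CHAIN_APPROX_NONE)[0],key=len)[:,0].astype(float)
    def cost(v):
        x,y,a=v; R=np.array([[np.cos(a),-np.sin(a)],[np.sin(a),np.cos(a)]])
        q=np.array([[100,170],[-100,170],[-100,-170],[100,-170]])@R.T+[x,y]
        P=np.r_[np.c_[q,[0]*4],np.c_[q,[60]*4]]
        h=cv2.convexHull(proj(cal[n],P).astype(np.float32))
        return np.mean([min(abs(cv2.pointPolygonTest(h,tuple(p),True)),4) for p in cn])
    for a0 in (-.03,.03):
        r=minimize(cost,(540,-95,a0),method="Nelder-Mead",options=dict(initial_simplex=[(540,-95,a0),(550,-95,a0),(540,-85,a0),(540,-95,a0+.05)])); 
        x,y,a=r.x; ax=np.array([-np.sin(a),np.cos(a)]); print(r.x,r.fun,"plate",r.x[:2]+85*ax,"dial",r.x[:2]-95*ax)
E
```

```text
cup_middle scene 0.8851540616246498 0.95 642
cup_middle top 0.8418277680140598 0.78 501
cup_middle ['scene'] (array([586.8408376 , 262.89999652]), np.float64(0.05702441271303549))
cup_middle ['top'] (array([587.57704163, 263.59439087]), np.float64(0.0685579196217494))
cup_middle ['scene', 'top'] (array([587.47674561, 263.5802002 ]), np.float64(0.12863286338276114))
cup_small scene 0.7895791583166333 0.83 401
cup_small top 0.7721179624664879 0.52 309
cup_small ['scene'] (array([420.95684814, 218.96350098]), np.float64(0.1267893660531697))
cup_small ['top'] (array([424.7135036 , 219.13595724]), np.float64(0.06344353143512327))
cup_small ['scene', 'top'] (array([424.40211952, 219.79753089]), np.float64(0.20060891466609387))
cup_large scene 0.8165289256198347 0.78 500
cup_large top 0.7827130852340937 0.87 710
cup_large ['scene'] (array([542.0345161 ,  -0.65188837]), np.float64(0.10843642037222778))
cup_large ['top'] (array([ 5.44461405e+02, -3.53858471e-02]), np.float64(0.056382800736155314))
cup_large ['scene', 'top'] (array([5.43462960e+02, 1.29694223e-01]), np.float64(0.16886279136943727))
scene 0.96 4040
[ 5.24688564e+02 -1.05359274e+02  4.81696428e-02] 1.8058278004383617 plate [520.59572718 -20.45786813] dial [ 529.2629102 -200.2490802]
[ 5.24679513e+02 -1.05358035e+02  4.83325499e-02] 1.805829150819974 plate [520.57284575 -20.45729767] dial [ 529.26931794 -200.24709541]
top 0.66 7526
[ 5.39447386e+02 -9.16985972e+01  6.52104776e-02] 1.6012896317181329 plate [533.90842333  -6.87926046] dial [ 545.63799202 -186.49667949]
[ 5.39844228e+02 -9.20192418e+01  6.12696941e-02] 1.6005049959502171 plate [534.63956152  -7.17873586] dial [ 545.6612076  -186.84098375]
```

```bash
cat >> h.py <<'E'
def down(th):  # tool y axis at world angle th from +x
    # rotation by pi about horizontal axis at angle b: maps y(90deg)->2b-90
    b=(th+np.pi/2)/2; return np.array([0,np.cos(b),np.sin(b),0])
E
python3 - <<'E'
from h import *
print(arm.sense()["time_s"])
arm.reach([587.5,263.3,180],down(np.pi/2))
s=arm.sense(); print(s["time_s"],s["ee_pos"],s["ee_rot"],s["joints"],s["wrist_force"])
c=arm.calibration("wrist"); im=arm.camera("wrist"); cv2.imwrite("pics/w1.png",im); print(c)
for i in range(3):
    for p in proj(c,[[587.5,263.5,70*i/2]]): print(p)
L=arm.outline_of("cup_middle","wrist"); print([(d["score"],d["bbox"]) for d in L])
E
```

```text
1.65
3.8083 [587.0295289  264.72857458 180.05645525] [-3.65159685e-05 -8.59542940e-04  9.99999575e-01  3.32068263e-04] [-0.48608881  0.55784031 -0.03811774  1.83961584  0.02887306  0.74440535
  1.0328498 ] [0.22455793 0.83138242 0.06866329]
{'vertical_fov': 67.97701455774227, 'cx': 260.0006837631294, 'cy': 186.4396571512454, 'R': array([[-5.24699854e-04,  9.99999705e-01,  5.61233833e-04],
       [ 9.63393742e-01,  3.55031353e-04,  2.68090232e-01],
       [ 2.68089953e-01,  6.81356068e-04, -9.63393644e-01]]), 't': array([-264.29947275, -587.11179159,  171.32925993])}
[259.04182114 168.24204439]
[258.95127446 175.21304481]
[258.83738354 183.9812692 ]
[(0.87, [291.6, 1.3, 371.0, 37.0]), (0.71, [225.0, 144.1, 291.8, 216.5]), (0.68, [451.3, 0.4, 495.1, 93.2]), (0.33, [0.8, 130.3, 5.5, 164.4])]
```

View pics/w1.png

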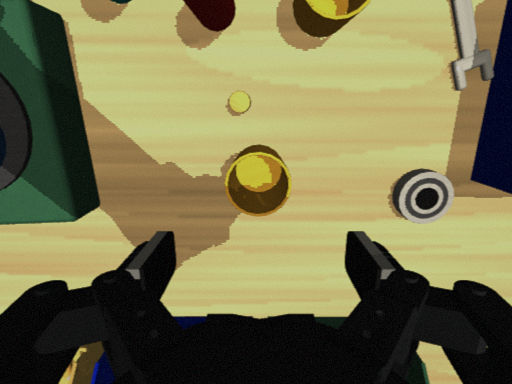

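Wrist view: the far yellow cup's rim is centred at (258,184), and the projected model rim is at (259,184), so they agree. The bush is at (239,101), clear of the jaws. Going for the grasp.

Run:
```python
from h import *
print(arm.movel([587.5,263.2,36],feed=120,max_force=15))
s=arm.sense(); print(s["ee_pos"],s["wrist_force"])
print(arm.grip(50,40)); s=arm.sense(); print(s["gripper_width"],s["ee_pos"],s["wrist_force"])
cv2.imwrite("pics/s2.png",arm.camera("scene")[150:310,170:430].repeat(3,0).repeat(3,1))
arm.movel([587.5,263.2,200],feed=150)
s=arm.sense(); print(s["gripper_width"],s["ee_pos"],s["wrist_force"],s["time_s"])
cv2.imwrite("pics/s3.png",arm.camera("scene")[100:300,170:430].repeat(3,0).repeat(3,1))
```

```text
False
[587.96368449 263.40337568  36.75531905] [-0.03785516  0.60874303  0.19247756]
False
61.52181521855711 [587.94310002 263.21724062  37.09239707] [-0.93988405 -0.73266285  7.20801762]
61.28808080819207 [586.97359663 262.951436   199.02630817] [-0.47351399  0.11511826 -1.69419521] 6.9083
```

View pics/s3.png

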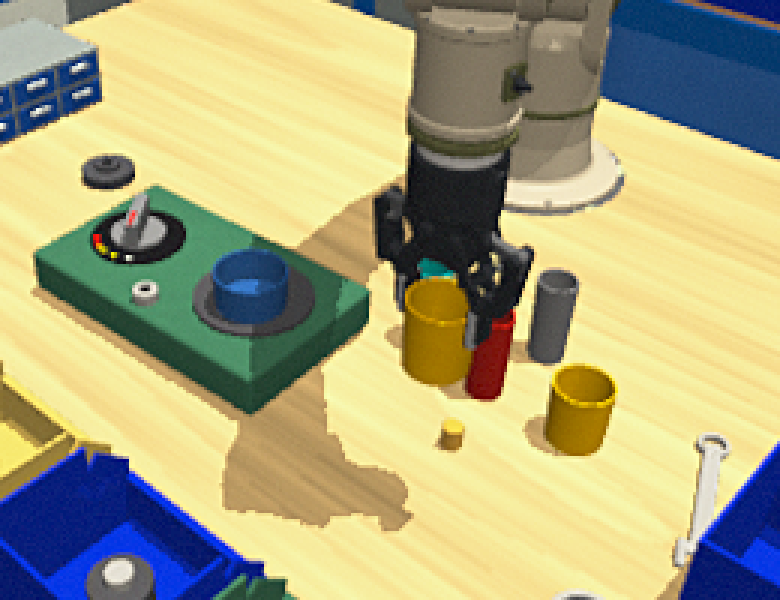

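The yellow cup is lifted and hangs upright. On the way I'll check the blue cup with the wrist camera.

Run:
```python
from h import *
arm.movel([560,120,215],feed=250)
c=arm.calibration("wrist"); im=arm.camera("wrist"); cv2.imwrite("pics/w3.png",im)
L=arm.outline_of("cup_large","wrist")
for d in L:
    m=d["mask"]; i=sil(c,"cup_large",543,0,66,1); print(d["score"],d["bbox"],(i&m).sum()/(i|m).sum())
m=max(L,key=lambda d:(sil(c,"cup_large",543,0,66,1)&d["mask"]).sum())["mask"]
print(fitcup("cup_large",[m],[c],(543,0),66),fitcup("cup_large",[m],[c],(548,5),66), arm.sense()["time_s"])
```

```text
0.64 [82.3, 122.6, 182.5, 210.4] 0.9074200136147039
(array([5.46075884e+02, 1.18179515e-01]), np.float64(0.02514242918661569)) (array([5.46047329e+02, 1.30743027e-01]), np.float64(0.02485596561011716)) 7.7917
```

View pics/w3.png

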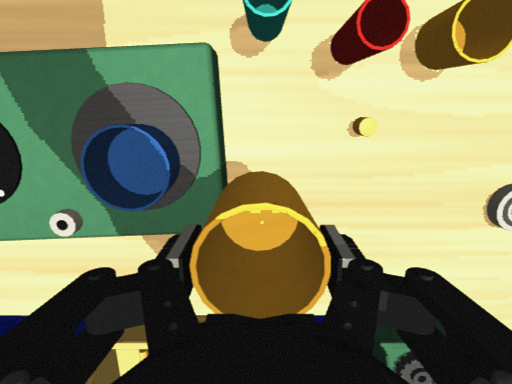

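The blue cup fit is tight (IoU 0.975): centre (546,0), with the rim around (130,165) in the picture.

Run:
```python
from h import *
arm.movel([545.5,0,215],feed=200)
arm.movel([545.5,0,125],feed=120,max_force=12)
s=arm.sense(); print(s["ee_pos"],s["wrist_force"])
print(arm.movel([545.5,0,104],feed=30,max_force=8))
s=arm.sense(); print(s["ee_pos"],s["wrist_force"],s["gripper_width"],s["time_s"])
cv2.imwrite("pics/s4.png",arm.camera("scene")[120:260,170:370].repeat(4,0).repeat(4,1))
```

```text
[5.45921748e+02 2.89365465e-01 1.25453652e+02] [ 0.1527433  -0.21773706 -1.67023719]
True
[ 5.45415359e+02 -3.15015975e-01  1.06830266e+02] [ 0.07449876 -1.33867937  4.81261336] 61.28137167844395 10.0417
```

View pics/s4.png

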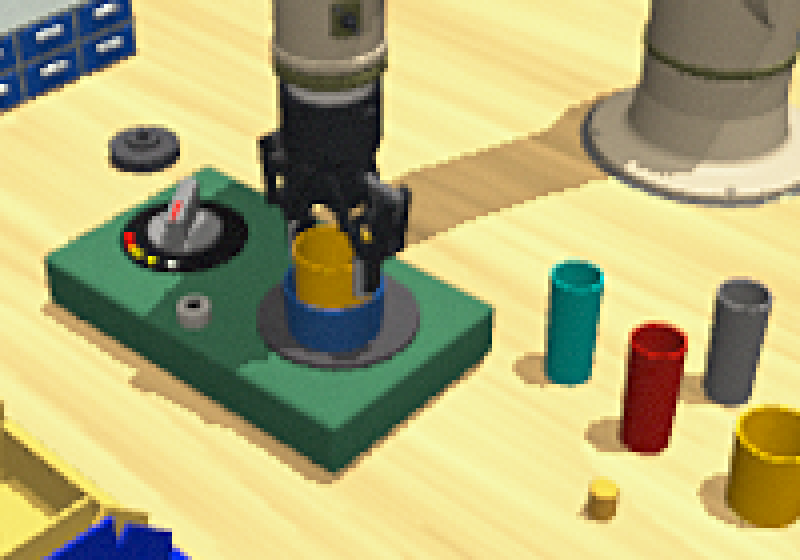

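Contact came at z = 106.8 against 107.1 expected, so it is seated. Release, look, then go to the red cup.

Run:
```python
from h import *
arm.grip(84); s=arm.sense(); print(s["wrist_force"],s["gripper_width"])
arm.movel([545.5,0,230],feed=200)
c=arm.calibration("top"); im=arm.camera("scene"); cv2.imwrite("pics/s5.png",im[120:260,170:370].repeat(4,0).repeat(4,1))
arm.reach([424,219.5,200],down(np.pi/2))
im=arm.camera("top"); cv2.imwrite("pics/t5.png",im[140:280,140:340].repeat(4,0).repeat(4,1))
for q in("cup_middle","cup_large"):
  L=arm.outline_of(q,"top")
  for d in L:
    i=sil(c,q,545.5,0,70 if q=="cup_middle" else 66,1); v=(i&d["mask"]).sum()/(i|d["mask"]).sum(); print(q,d["bbox"],v)
    if v>.4: print(fitcup(q,[d["mask"]],[c],(545,0),70 if q=="cup_middle" else 66))
s=arm.sense(); print(s["ee_pos"],s["joints"],s["time_s"])
c=arm.calibration("wrist"); im=arm.camera("wrist"); cv2.imwrite("pics/w5.png",im)
L=arm.outline_of("cup_small","wrist")
for d in L:
    i=sil(c,"cup_small",424,219.5,0,1); v=(i&d["mask"]).sum()/(i|d["mask"]).sum(); print(d["bbox"],v)
    if v>.4: print(fitcup("cup_small",[d["mask"]],[c],(424,219.5),0))
```

```text
[ 0.18764864 -0.17105898 -0.20373444] 83.58857453303418
cup_middle [233.8, 163.4, 262.4, 191.3] 0.8705673758865248
(array([545.51225495,   0.71545458]), np.float64(0.07716739207152101))
cup_middle [81.4, 151.8, 101.6, 165.8] 0.0
cup_large [230.4, 171.3, 261.8, 195.0] 0.2947903430749682
[425.03201441 218.27620743 200.00880272] [-0.5372225   0.35351526 -0.07387457  2.18210113  0.04555293  0.60718626
  0.92419692] 12.4083
[131.1, 124.6, 199.0, 182.7] 0.0
[237.3, 150.7, 287.2, 209.7] 0.9511073965733389
(array([424.56067169, 219.88378119]), np.float64(0.026454601440544123))
[253.6, 41.0, 310.8, 102.2] 0.0
```

View pics/t5.png

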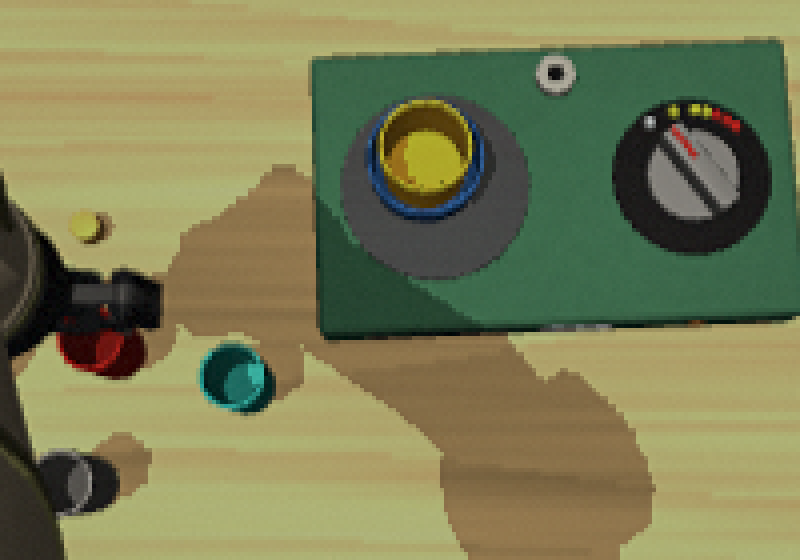

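View pics/w5.png

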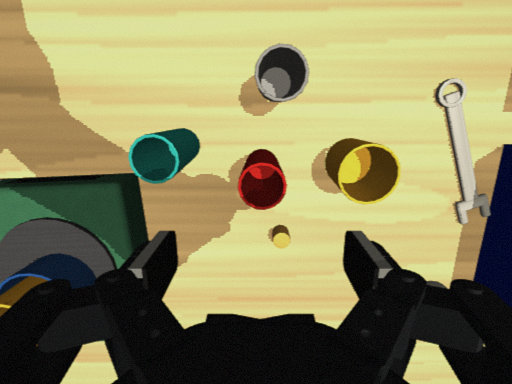

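View pics/s5.png

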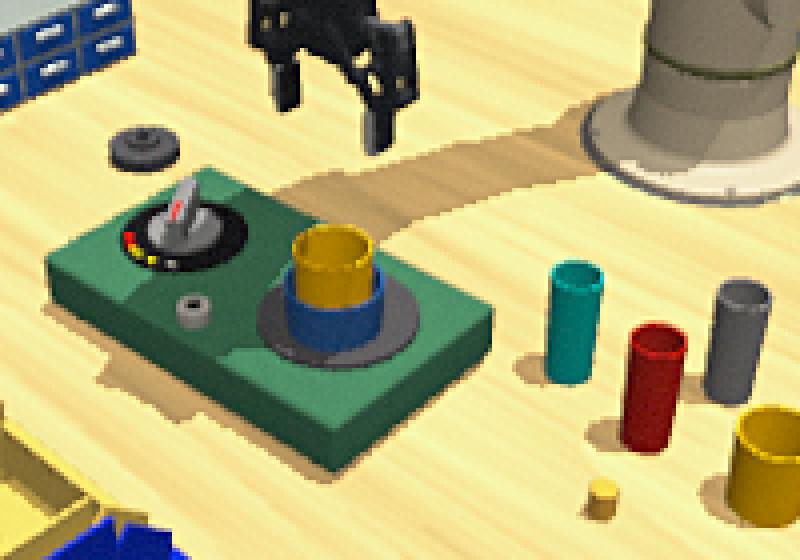

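The yellow cup is nested and upright, with its inner floor at (428,155) and its rim concentric in the blue cup. The red cup fit is (424.5,219.8); in the wrist view its rim is at (262,185). The teal cup is close along y, so I'll turn the jaws 45° to clear it.

Run:
```python
from h import *
q=down(np.radians(135)); 
arm.grip(72)
arm.reach([424.5,219.7,180],q)
s=arm.sense(); print(s["ee_pos"],s["ee_rot"],q,s["joints"])
print(arm.movel([424.5,219.7,67],feed=100,max_force=12))
s=arm.sense(); print(s["ee_pos"],s["wrist_force"])
arm.grip(30,40); s=arm.sense(); print(s["gripper_width"],s["ee_pos"],s["wrist_force"])
arm.movel([424.5,219.7,265],feed=180)
arm.movel([540,90,265],feed=220)
s=arm.sense(); print(s["gripper_width"],s["ee_pos"],s["time_s"])
cv2.imwrite("pics/s6.png",arm.camera("scene")[100:260,170:370].repeat(3,0).repeat(3,1))
c=arm.calibration("wrist"); cv2.imwrite("pics/w6.png",arm.camera("wrist"))
for d in arm.outline_of("cup_middle","wrist"):
    i=sil(c,"cup_middle",545.5,.5,70,1); v=(i&d["mask"]).sum()/(i|d["mask"]).sum(); print(d["bbox"],v)
    if v>.4: print(fitcup("cup_middle",[d["mask"]],[c],(545,0),70))
```

```text
[424.59451915 219.54617905 180.02241716] [-6.91890179e-05 -3.80812958e-01  9.24652089e-01  3.99911871e-05] [ 0.         -0.38268343  0.92387953  0.        ] [-0.38582491  0.39622731 -0.27946609  2.19214018  0.1964896   0.57607275
  1.54209832]
False
[424.71834351 219.8300533   67.42827741] [ 0.23791096  0.60395538 -1.1747898 ]
41.92369905499254 [424.74148388 219.86191002  67.65674216] [-1.24070167  0.67852126  6.53504346]
42.26265163376191 [539.03906147  91.1867716  264.6897705 ] 17.2833
[149.3, 78.0, 225.0, 150.2] 0.9608653378706855
(array([ 5.45398987e+02, -1.53003250e-01]), np.float64(0.025313136299130012))
[404.4, 195.6, 479.6, 250.9] 0.0
```

View pics/s6.png

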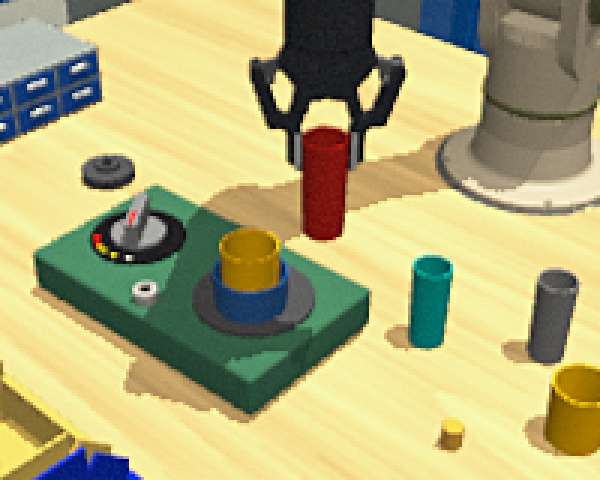

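View pics/w6.png

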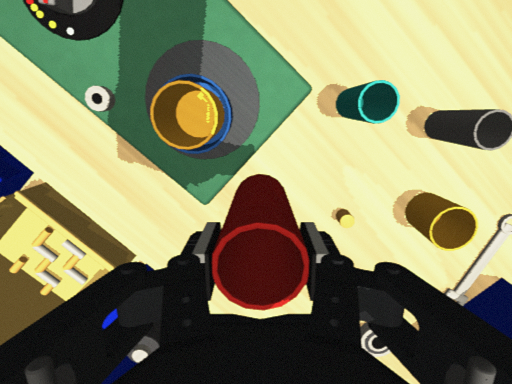

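The red cup hangs straight. The yellow rim is at (185,115) in the wrist view, and the fit gives (545.4,0). Lowering; seated TCP height should be about 141.6.

Run:
```python
from h import *
arm.movel([545.4,0.1,265],feed=150)
print(arm.movel([545.4,0.1,158],feed=100,max_force=12)); s=arm.sense(); print(s["ee_pos"],s["wrist_force"])
print(arm.movel([545.4,0.1,139],feed=30,max_force=8))
s=arm.sense(); print(s["ee_pos"],s["wrist_force"],s["gripper_width"],s["time_s"])
cv2.imwrite("pics/s7.png",arm.camera("scene")[120:260,170:370].repeat(4,0).repeat(4,1))
```

```text
False
[5.45758075e+02 1.86031703e-01 1.58529143e+02] [-0.06019643 -0.46745236 -1.73085186]
True
[5.45326577e+02 8.78079965e-02 1.41699318e+02] [-1.816722   -0.51229701  7.00281915] 42.5520041963637 19.9417
```

View pics/s7.png

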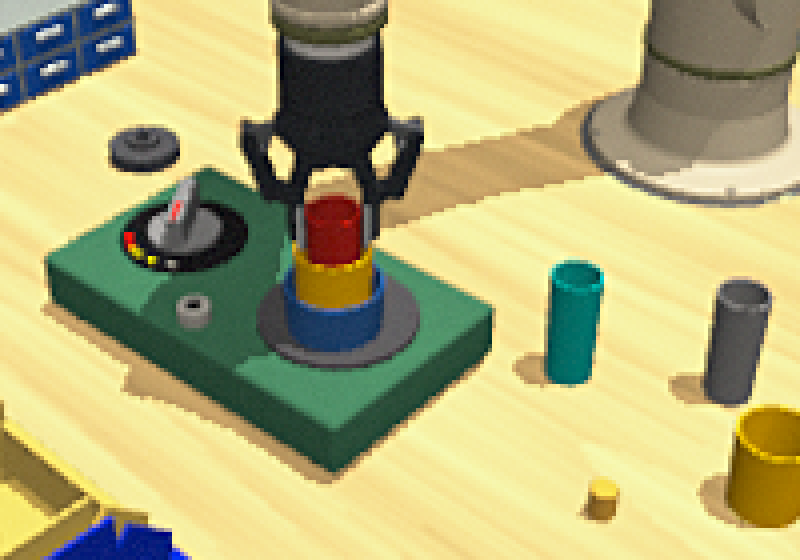

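Seated at 141.7 as expected. Release, rise and look at the dial.

Run:
```python
from h import *
arm.grip(66); print(arm.sense()["wrist_force"])
arm.movel([545.4,0.1,290],feed=220)
for th in (2.23,2.23-1.2,2.23-1.25):
    for z in (76,200): print(th,z,arm.solve_ik([545,-190,z],down(th)))
arm.reach([543,-191,230],down(2.23)); s=arm.sense(); print(s["joints"],s["time_s"],s["ee_pos"])
c=arm.calibration("wrist"); cv2.imwrite("pics/w8.png",arm.camera("wrist"))
for q,z in (("dial_bar",70),("third_mark",66),("plate_top",66)):
    for d in arm.spot_point(q,"wrist")[:3]: print(q,d["score"],d["point"],atz(c,d["point"],z))
L=arm.outline_of("dial_bar","wrist")
for d in L[:2]:
    print(d["score"],d["bbox"],d["mask"].sum())
    np.save("bar.npy",L[0]["mask"])
    r=cv2.minAreaRect(np.argwhere(d["mask"])[:,::-1].astype(np.float32)); b=cv2.boxPoints(r); print(r,np.array([atz(c,p,98)[:2] for p in b]))
import pickle; pickle.dump(c,open("cw8.pkl","wb"))
for n in("top","scene"): cv2.imwrite(f"pics/{n}8.png",arm.camera(n)[120:280,140:350].repeat(3,0).repeat(3,1))
```

```text
[-0.5609645  -0.42658095 -0.11829329]
2.23 76 [ 0.32231837  0.6408807  -0.12524401  2.05655207  0.17124085  0.45370245
  2.29753412]
2.23 200 [ 0.34884083  0.46466803 -0.15768488  1.96790345  0.10731088  0.71685999
  2.35660821]
1.03 76 [ 0.20939787  0.64011942  0.04091528  2.06406649 -0.05758111  0.43844501
  1.32436452]
1.03 200 [ 0.17495474  0.46137934  0.0880431   1.97912605 -0.06054646  0.70353711
  1.33002619]
0.98 76 [ 0.2005272   0.64054088  0.05402376  2.06465421 -0.07612579  0.43821036
  1.29281384]
0.98 200 [ 0.16541104  0.46175914  0.10160272  1.97973738 -0.06992339  0.70336188
  1.28979997]
[ 0.35485974  0.42691094 -0.16320025  1.94204613  0.09421228  0.78065473
  2.37044395] 21.9917 [ 543.24117081 -189.58751554  229.59716219]
dial_bar 0.66 [262.1, 167.8] [ 538.45008148 -190.72877982   70.        ]
third_mark 0.87 [220.9, 186.0] [ 583.56256114 -213.80246592   66.        ]
plate_top 0.72 [40.2, 81.4] [ 606.22648509 -422.27089034   66.        ]
0.93 [231.7, 141.1, 293.9, 209.6] 2811
((261.4058837890625, 173.2764892578125), (58.028900146484375, 61.49978256225586), 40.601295471191406) [[ 567.81803813 -221.80802835]
 [ 507.51119876 -218.352649  ]
 [ 509.88550265 -161.77244042]
 [ 572.60643394 -162.70864376]]
0.62 [276.2, 254.0, 299.5, 276.8] 480
((288.35296630859375, 264.9117736816406), (24.73863410949707, 23.040882110595703), 75.96376037597656) [[ 601.84705923 -125.27273889]
 [ 582.07494366 -110.56706019]
 [ 600.40224563  -86.79685696]
 [ 620.79418192 -101.74195188]]
```

View pics/w8.png

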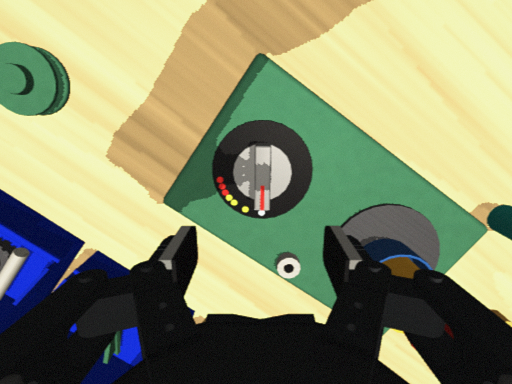

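View pics/scene8.png

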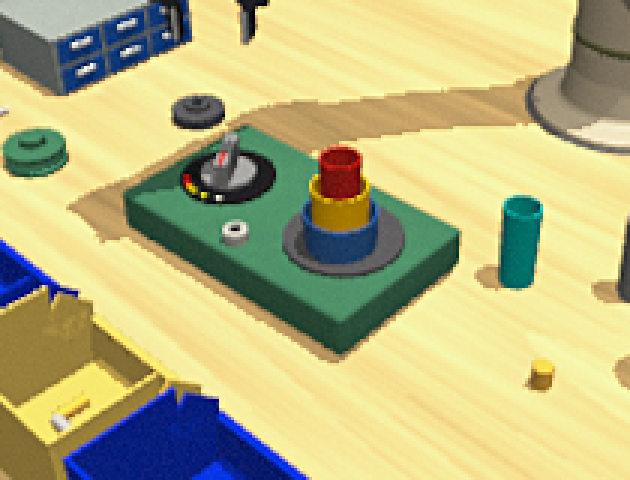

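Run:
```python
import cv2,numpy as np
im=cv2.imread("pics/w8.png"); cv2.imwrite("pics/w8c.png",cv2.resize(im[110:230,200:325],None,fx=5,fy=5,interpolation=cv2.INTER_CUBIC))
import pickle
from h import atz,proj
c=pickle.load(open("cw8.pkl","rb"))
m=((im.max(2)<60)).astype(np.uint8); m[:115]=0;m[225:]=0;m[:,:205]=0;m[:,320:]=0
m=cv2.morphologyEx(m,cv2.MORPH_OPEN,np.ones((2,2)))
cn=max(cv2.findContours(m,cv2.RETR_EXTERNAL,cv2.CHAIN_APPROX_NONE)[0],key=cv2.contourArea)
e=cv2.fitEllipse(cv2.convexHull(cn)); print(e)
P=np.array([atz(c,p,68)[:2] for p in cv2.convexHull(cn)[:,0]+0.0])
A=np.c_[2*P,np.ones(len(P))]; s=np.linalg.lstsq(A,(P**2).sum(1),rcond=None)[0]; print("disc z68",s[:2],np.sqrt(s[2]+s[:2]@s[:2]))
red=(im[...,2]>150)&(im[...,1]<90); red[:,:245]=0;red[:,280:]=0;red[:180]=0;red[220:]=0
q=np.argwhere(red)[:,::-1]; print(q.min(0),q.max(0))
for p in ((262,q[:,1].min()),(262,q[:,1].max())): print(atz(c,p,100))
W=np.array([atz(c,p,100)[:2] for p in q]); d=W-W.mean(0); u=np.linalg.svd(d)[2][0]; print("red dir",np.arctan2(u[1],u[0]),W.mean(0))
```

```text
((262.6626281738281, 169.7777099609375), (97.52989959716797, 99.50007629394531), 89.14785766601562)
disc z68 [ 542.12916607 -187.06120264] 54.38613876418762
[260 186] [263 209]
[ 548.22417199 -183.55585141  100.        ]
[ 567.3293754  -168.68967362  100.        ]
red dir 0.6558387546991146 [ 557.46952441 -176.46801244]
```

View pics/w8c.png

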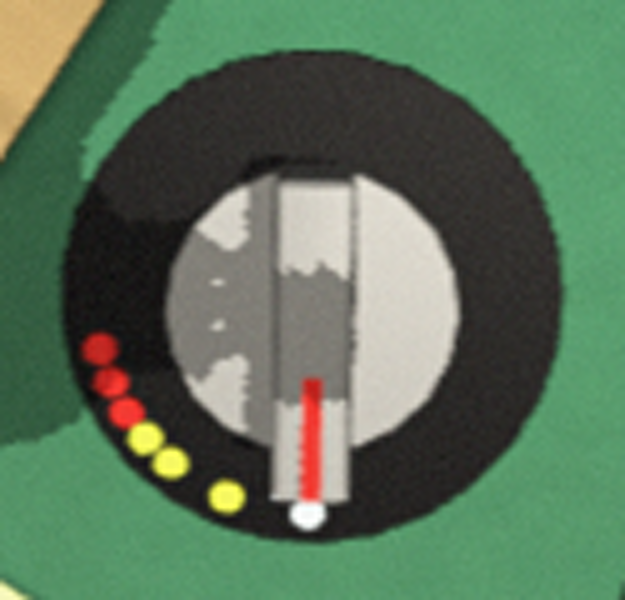

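The bar's top-face centre is at (262,178) px, which gives about (541.5,-188.5). The disc centre gives (542,-187) and the pointer direction is 0.656 rad. These agree. Now grip the bar.

Run:
```python
from h import *
th=0.656+np.pi/2
arm.grip(44)
arm.reach([541.8,-188,150],down(th))
print(arm.movel([541.8,-188,78],feed=80,max_force=12))
s=arm.sense(); print(s["ee_pos"],s["ee_rot"],s["wrist_force"])
print(arm.grip(5,100)); s=arm.sense(); print(s["gripper_width"],s["ee_pos"],s["ee_rot"],s["wrist_force"],s["wrist_torque"],s["time_s"])
b=np.arctan2(abs(s["ee_rot"][2]),abs(s["ee_rot"][1])); print(s["ee_rot"], down(th))
cv2.imwrite("pics/s9.png",arm.camera("scene")[120:240,170:310].repeat(5,0).repeat(5,1))
cv2.imwrite("pics/w9.png",arm.camera("wrist"))
```

```text
False
[ 542.07874921 -188.09055938   78.37457915] [ 2.64675649e-04 -3.22130850e-01  9.46695099e-01 -1.88969168e-04] [-0.08380068  0.21173265 -0.51869606]
False
13.95754397504681 [ 541.88322021 -187.89599314   78.8005814 ] [ 2.91076558e-04 -3.21837902e-01  9.46794733e-01 -1.17936247e-04] [-1.22049798  1.08962094  7.07811194] [ 0.30227392  0.37797961 -0.32430364] 24.525
[ 2.91076558e-04 -3.21837902e-01  9.46794733e-01 -1.17936247e-04] [ 0.         -0.3221503   0.94668854  0.        ]
```

View pics/s9.png

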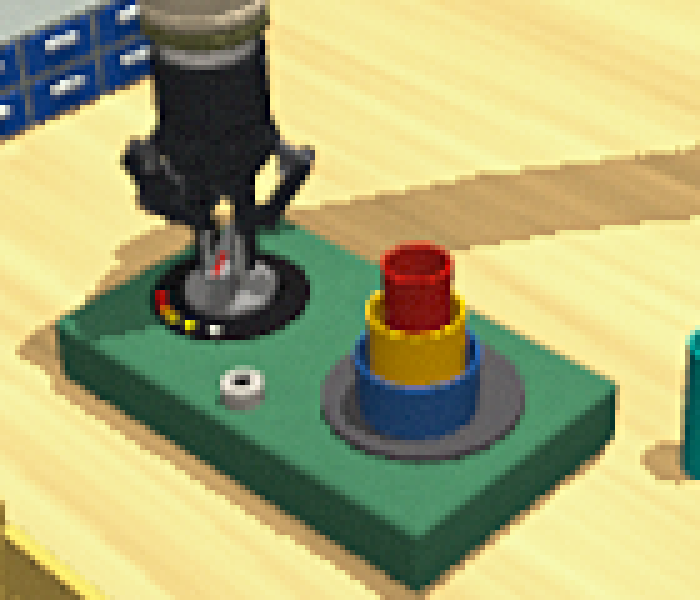

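View pics/w9.png

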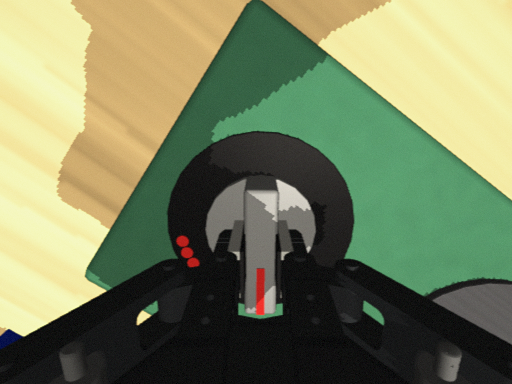

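The bar is held between the pads (width 14, about 1.6 N sideways), with the pointer line at (260,290) px. Turning clockwise in steps.

Run:
```python
from h import *
th0=0.656+np.pi/2
def ang(q): return 2*np.arctan2(q[2],q[1])-np.pi/2
for a in list(np.arange(.1,1.21,.1))+[1.22]:
    arm.reach([541.9,-187.9,78.5],down(th0-a))
    s=arm.sense(); print(round(a,2),"act",round((th0-ang(s["ee_rot"])+np.pi)%(2*np.pi)-np.pi,3),np.round(s["ee_pos"],1),"F",np.round(s["wrist_force"],1),"Tz",round(s["wrist_torque"][2],3),round(s["gripper_width"],2),s["time_s"])
cv2.imwrite("pics/s10.png",arm.camera("scene")[120:240,170:310].repeat(5,0).repeat(5,1))
cv2.imwrite("pics/w10.png",arm.camera("wrist"))
cv2.imwrite("pics/t10.png",arm.camera("top")[140:240,200:350].repeat(5,0).repeat(5,1))
```

```text
0.1 act 0.097 [ 541.9 -187.9   78.8] F [-1.7  0.9  3.9] Tz 0.142 13.43 24.875
0.2 act 0.196 [ 541.8 -187.8   78.8] F [-1.8  0.4  4.9] Tz 0.209 13.8 25.125
0.3 act 0.296 [ 541.8 -187.8   78.8] F [-1.3  1.3  6.8] Tz 0.095 13.91 25.375
0.4 act 0.395 [ 541.8 -187.7   78.8] F [-2.2  0.7  6.3] Tz 0.08 13.98 25.625
0.5 act 0.495 [ 541.7 -187.6   78.8] F [-1.9  1.3  6.1] Tz 0.188 13.63 25.875
0.6 act 0.595 [ 541.8 -187.6   78.8] F [-2.4  1.   6.9] Tz 0.143 13.81 26.125
0.7 act 0.695 [ 541.7 -187.5   78.8] F [-2.1  1.5  6.7] Tz 0.107 14.15 26.375
0.8 act 0.795 [ 541.7 -187.4   78.8] F [-2.9  1.3  7. ] Tz 0.243 13.74 26.625
0.9 act 0.895 [ 541.8 -187.4   78.8] F [-2.9  1.   7. ] Tz 0.195 13.91 26.875
1.0 act 0.995 [ 541.7 -187.4   78.8] F [-2.   2.2  7.4] Tz 0.168 13.91 27.125
1.1 act 1.095 [ 541.8 -187.3   78.8] F [-1.7  2.8  7.5] Tz 0.235 13.6 27.375
1.2 act 1.195 [ 541.8 -187.3   78.8] F [-2.4  1.4  6.7] Tz 0.267 14.29 27.625
1.22 act 1.214 [ 541.8 -187.2   78.8] F [-2.7  0.9  7.3] Tz 0.283 13.98 27.875
```

View pics/s10.png

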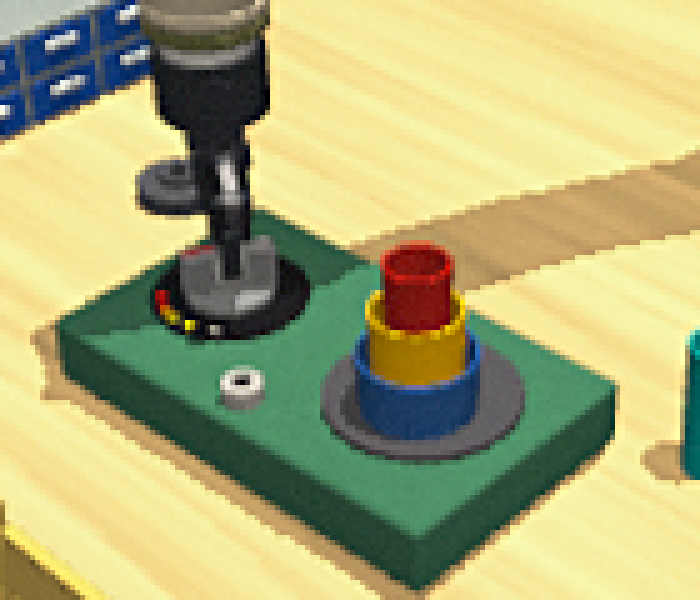

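View pics/w10.png

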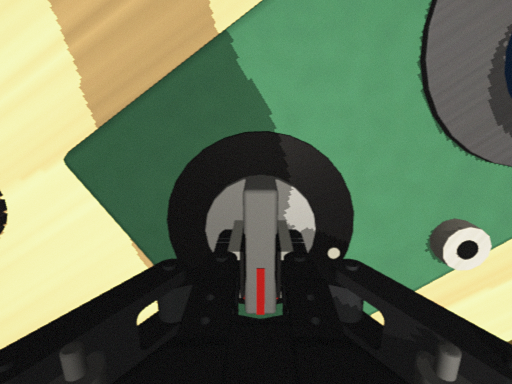

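Run:
```python
from h import *
import pickle
def meas(im,c,tag,wr):
    x0,x1,y0,y1=wr
    # bar red line
    red=(im[...,2]>130)&(im[...,1]<70)&(im[...,0]<70); red[:,:250]=0;red[:,272:]=0
    q=np.argwhere(red)[:,::-1]; W=np.array([atz(c,p,100)[:2] for p in q]); d=W-W.mean(0);u=np.linalg.svd(d,full_matrices=False)[2][0]
    if u[0]<0:u=-u
    w=im.min(2)>190; mm=np.zeros_like(w); mm[y0:y1,x0:x1]=w[y0:y1,x0:x1]
    p=np.argwhere(mm)[:,::-1].mean(0); o=np.array([541.9,-187.6])
    r=atz(c,p,68)[:2]-o
    a=np.arctan2(u[1],u[0]); b=np.arctan2(r[1],r[0]); print(tag,"bar",a,"white px",p,"r",np.linalg.norm(r),"ang",b,"diff",b-a,len(q),W.mean(0), "line offset", np.cross(u,W.mean(0)-o))
meas(cv2.imread("pics/w8.png"),pickle.load(open("cw8.pkl","rb")),"rest",(255,270,211,218))
c=arm.calibration("wrist"); meas(arm.camera("wrist"),c,"now",(325,342,245,262))
s=arm.sense(); print(s["wrist_torque"],s["time_s"])
n="top"; c=arm.calibration(n); arm.camera(n)
for d in arm.spot_point("third_mark","scene")[:1]: print(d["point"],atz(arm.calibration("scene"),d["point"],68))
for q,z in(("cup_large",66),("cup_middle",70),("cup_small",74)):
    for d in arm.outline_of(q,n)[:3]: print(q,d["score"],d["bbox"])
```

```text
rest bar 0.6264676858946988 white px [261.11538462 212.53846154] r 47.68231234958878 ang 0.6308501883126315 diff 0.004382502417932699 50 [ 556.74834443 -177.20435063] line offset -0.2838375358041354
now bar -0.5627220308219234 white px [nan nan] r nan ang nan diff nan 339 [ 558.89344517 -197.86415623] line offset 0.3843556240071102
[0.48422296 0.3971199  0.27015942] 28.075
[200.4, 177.4] [ 578.587357  -222.4389075   68.       ]
cup_large 0.51 [218.8, 153.1, 256.5, 227.3]
cup_large 0.48 [229.6, 172.2, 246.7, 192.9]
cup_middle 0.88 [115.1, 218.1, 144.8, 239.0]
cup_middle 0.6 [234.7, 168.8, 252.2, 189.4]
cup_small 0.74 [235.9, 165.6, 251.9, 189.2]
cup_small 0.74 [186.1, 222.6, 207.5, 244.9]
cup_small 0.71 [152.2, 254.0, 171.4, 266.4]<stdin>:12: DeprecationWarning: Arrays of 2-dimensional vectors are deprecated. Use arrays of 3-dimensional vectors instead. (deprecated in NumPy 2.0)
<stdin>:10: RuntimeWarning: Mean of empty slice.
  ret = um.true_divide(
```

View pics/t10.png

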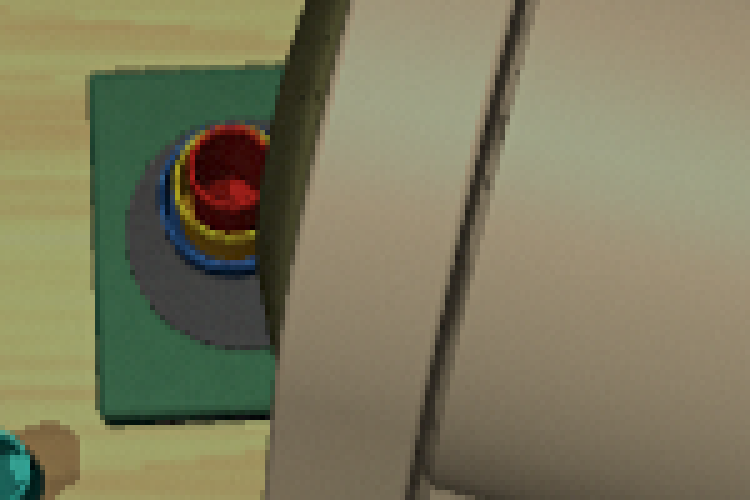

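Readings differ by about 0.03 rad (turn 1.19 to 1.21). I'll pin it down with the white mark in the current wrist picture and by feeling for the end stop gently.

Run:
```python
from h import *
c=arm.calibration("wrist"); im=arm.camera("wrist"); sub=im[244:264,322:346].min(2).astype(float)
p=np.argwhere(sub>140)[:,::-1].mean(0)+[322,244]
r=atz(c,p,68)[:2]-np.array([541.9,-187.6]); print(p,"white",np.arctan2(r[1],r[0]),np.linalg.norm(r), sub.max())
r=atz(c,p,67)[:2]-np.array([541.9,-187.6]); print(np.arctan2(r[1],r[0]))
th0=0.656+np.pi/2
def ang(q): return 2*np.arctan2(q[2],q[1])-np.pi/2
T=[]
for a in np.arange(1.23,1.33,.01):
    arm.reach([541.9,-187.9,78.5],down(th0-a)); arm.pause(.1)
    t=[]
    for _ in range(4): s=arm.sense(); t.append(s["wrist_torque"][2]); arm.pause(.03)
    act=(th0-ang(s["ee_rot"])+np.pi)%(2*np.pi)-np.pi
    print(round(a,3),round(act,4),"Tz",np.round(t,3),round(s["gripper_width"],2),s["time_s"])
    if np.mean(t)>.5: break
```

```text
[333.29347826 252.69565217] white 0.6627777789844026 46.87102912271137 187.0
0.6540117869081457
1.23 1.2241 Tz [0.293 0.227 0.266 0.261] 13.67 28.825
1.24 1.234 Tz [0.254 0.246 0.288 0.278] 14.16 29.3083
1.25 1.244 Tz [0.252 0.258 0.258 0.271] 13.9 29.7917
1.26 1.254 Tz [0.306 0.268 0.348 0.313] 13.63 30.275
1.27 1.264 Tz [0.175 0.216 0.294 0.274] 14.1 30.7583
1.28 1.2741 Tz [0.302 0.26  0.242 0.263] 14.23 31.2417
1.29 1.284 Tz [0.297 0.318 0.332 0.295] 13.78 31.725
1.3 1.2929 Tz [0.624 0.643 0.65  0.681] 13.93 32.2083
```

The end stop (1.27) is felt at tool angle about 1.286, so the dial reads tool minus 0.016. Backing off to a dial angle of about 1.213.

Run:
```python
from h import *
th0=0.656+np.pi/2
def ang(q): return 2*np.arctan2(q[2],q[1])-np.pi/2
for a in (1.27,1.235):
    arm.reach([541.9,-187.9,78.5],down(th0-a))
for _ in range(3):
    arm.pause(.3); s=arm.sense(); print(round((th0-ang(s["ee_rot"])+np.pi)%(2*np.pi)-np.pi,4),s["wrist_torque"][2],s["wrist_force"],s["gripper_width"],s["time_s"])
c=arm.calibration("wrist"); im=arm.camera("wrist"); cv2.imwrite("pics/w12.png",im)
red=(im[...,2]>130)&(im[...,1]<70)&(im[...,0]<70); red[:,:250]=0;red[:,272:]=0
W=np.array([atz(c,p,100)[:2] for p in np.argwhere(red)[:,::-1]]); u=np.linalg.svd(W-W.mean(0),full_matrices=False)[2][0]; print("bar ang",np.arctan2(u[1],u[0]))
cv2.imwrite("pics/s12.png",arm.camera("scene")[130:330,170:430].repeat(3,0).repeat(3,1))
```

```text
1.229 0.245416930855702 [-1.93831407  1.91129374  7.47363731] 13.860982105736902 33.0417
1.229 0.28631984694081775 [-2.54248804  3.0542299   7.26978825] 14.187658240813434 33.3417
1.2291 0.2061189588099931 [-0.64862652  2.63004012  7.87311268] 13.816749589905953 33.6417
bar ang -0.5714517936374354
```

View pics/s12.png

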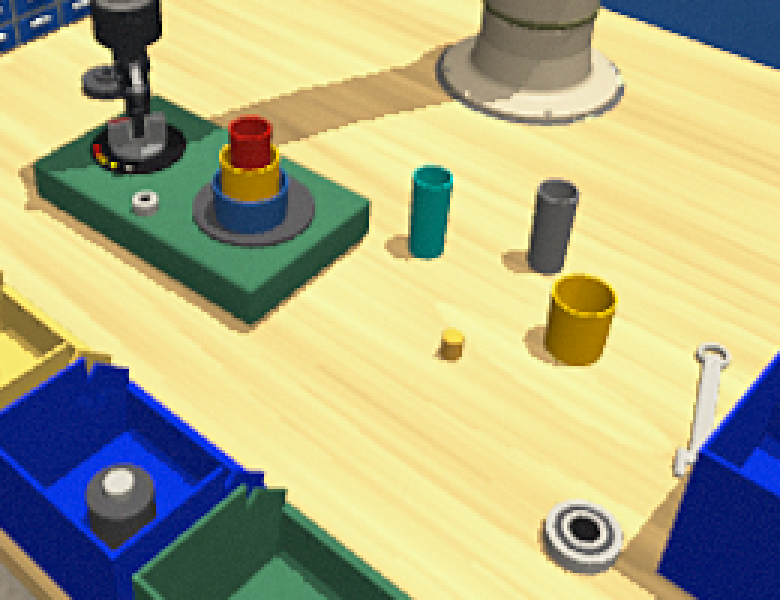

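View pics/w12.png

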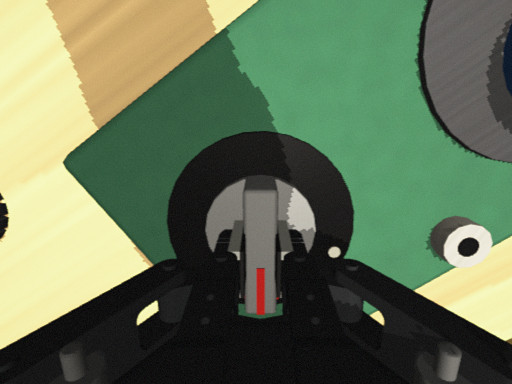

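The cups are nested and upright at (250,180). The bar is held with its pointer past the white mark (334,252), and the bystanders are where they were. Handing in.

```bash
python3 -c "
from station import arm
arm.sign_off()"
```

```text
the job is handed in; nothing more can be done
```

The three cups are nested on the plate, and I handed the job in with the gripper holding the dial at its third click. This took about 34 s of the 58 s allowed; the hand-in reports no verdict.

- **Cups:** I put the farther yellow cup into the blue one and let go of it, then put the red cup into the yellow. Contact came at TCP heights of 106.8 mm (expected 107.1) and 141.7 mm (expected 141.6), so each sits on the floor of the next. The last scene picture shows the stack upright on the plate.
- **Dial:** I turned it clockwise with the bar gripped, felt the end stop gently, then backed off to a dial angle of about 1.21. The gripper feels 0.21–0.29 N m there, close to the 0.28 N m return spring at the third click.
- **Bystanders:** I did not touch them. Those visible in the last scene picture look unmoved.

**Checks that disagreed:** the camera estimates of the dial angle differed by about 0.03 rad, so I set the final angle from the end stop. The three red dots were hidden behind a finger in the last wrist picture, so I could not see the pointer on them directly.

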